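# Cure a gate post under a half-open lamp shutter

## Robot

A 6-joint arm with a two-finger parallel gripper is mounted at the origin on the work surface. World frame = base frame: x ahead of the robot, y to its left, z up, the work surface at z = 0. Lengths are in m, angles in rad, forces in N, time in s.
With the tool pointing down it reaches from about 0.275 to 0.85 m from the base axis. Payload 5.2 kg.
Tool frame: the origin (TCP) lies midway between the tips of the shut fingers; the grasp point (between the pads) lies 19 mm behind it; z points along the fingers, x is the direction in which the jaws open and shut, and the axes are right-handed (so a half turn about z gives the same grasp; the last joint's range is limited). The gripper opens to 85 mm and grips with 20 to 120 N. Pads are 22 mm wide; open, the fingers measure 114 mm over their backs; the gripper's body (76 mm by 85 mm) begins 54 mm behind the grasp point. The pads swing forward as they close: fully open they stand 13 mm farther back than shut.
Start: joints at [1.036, 0.259, 1.535, -0, 1.348, -0.203], TCP at [0.179, 0.52, 0.231] pointing down, gripper open.
Joint ranges: [-3.14, 3.14], [-0.91, 2.08], [0.19, 2.58], [-1.22, 4.36], [0.22, 2.71], [-3.12, 3.12]. Speed limits (rad/s): [2.57, 2.57, 3.14, 3.14, 3.14, 3.14].

## Interface

Orientations are given as [roll, pitch, yaw] about the fixed x, y, z axes, in that order (R = Rz(yaw) Ry(pitch) Rx(roll)).
In Python, from rig import env gives the robot as it stands. The module is installed in compiled form; this text tells all that it offers. Calls block until the motion is done:
- env.reach(position, orientation): joint-space move of the TCP to a pose.
- env.servo_line(position, orientation=None, velocity=0.15, f_stop=None): straight line of the TCP; orientation=None keeps the orientation; velocity is the mean speed in m/s. With f_stop (N) it stops when the force on the tool has changed by that much, and returns True; else False.
- env.move_j(angles): joint-space move.
- env.gripper_to(opening, force=None): finger opening in m; force is the grip in N (None keeps the last); returns when the fingers have stopped.
- env.hold(seconds).
- env.inverse_kinematics(position, orientation): joint angles nearest the present ones, or None.
- env.read_camera(name): name is "side" or "top"; returns a dict with "pixels" (400x640x3 uint8, blue, green, red), "fx", "fy", "cx", "cy" (pixels), "distortion" ([k1, k2, p1, p2, k3] as OpenCV has them; the pictures are not rectified), "R" (3x3) and "t" (3): a world point X has camera coordinates R X + t. Camera axes: x right, y down, z forward; pixel columns grow to the right and rows downward; lengths in m; the calibration is good to about 2 mm. A picture is of the moment at which its call begins. There is no depth.
A pose or a line that the arm cannot do raises env.PlanningError and nothing moves.
- env.sign_off(): hands the job in, once; it reports no verdict.
Readings, each from a call of its own:
- env.get_time_s(): time.
- env.get_joint_positions(): joint angles.
- env.get_joint_velocities(): joint speeds.
- env.get_effort(): joint torques, N m.
- env.get_position(): TCP position.
- env.get_ee_rot(): TCP orientation.
- env.get_wrist_force(): force on the tool from outside, world axes, zero at the start.
- env.get_torque(): the same for the moment, N m.
- env.get_gripper_width(): finger opening in m.
Only numpy, scipy, OpenCV 4.12 (cv2) and the standard library are available. Lean on these libraries where they do the work, as an engineer would, in place of code of your own. Each camera call takes 0.05 s, during which the arm holds its last target. There are 200 camera calls.

## Task

Pick the long turned post out of the crate of wooden gate parts, lay it in the two notched rests over the curing lamp's window while the shutter is still shut, and let go of it. Then slide the lamp's sprung shutter by its upright grip to half open (the middle tick of its scale), never letting it go far past half, and finish while still holding it there, because it springs shut when released. Leave the other parts in the crate and the model gate, jar and cards alone.

Things in the scene. Friction and masses are not known exactly. Their poses are not given: they have to be found in the camera images.
- crate: open dark wooden crate, 260 (x) x 310 (y) x 50 mm outside, walls and floor 5 mm, does not move; on the robot's left or right, the lamp on the other side. Origin: centre of its underside, z up. All parts in it are bare light wood; the four longer parts lie roughly along its x in lanes 70 mm apart, in any order.
- post: the part wanted: long turned post, 140 mm long, a 24 mm cube at each end and between them a round waist 20 mm in diameter, 92 mm long; about 50 g. Lies on its side in the crate, at least 25 mm free on both sides of its waist. Both ends alike. x runs along it; origin: midway along it, on the underside as it lies at first.
- post_mid (a point): centre of the post, midway along its axis (12 mm above its underside).
- short_post: the other turned post in the crate, of the same form but only 90 mm long (waist 42 mm). Not wanted. Origin: centre of its underside, x along it.
- square_bar: plain square bar in the crate, 140 x 22 x 22 mm, no waist. Not wanted. Origin: centre of its underside, x along it.
- plaque: flat plaque in the crate, 90 x 32 x 10 mm. Not wanted. Origin: centre of its underside, x along it.
- block0: small offcut, 18 x 34 x 14 mm, at the far (+x) end of the crate. Not wanted. Origin: centre of its underside.
- block1: second such offcut, in the middle of that end.
- block2: third such offcut.
- lamp_box: grey curing lamp: box 160 (x) x 240 (y) x 80 mm high, fixed to the bench. Origin: centre of its underside, z up. On its flat deck, 80 mm above the bench: a 60 x 60 mm light window centred at y = -55 mm, two rails 7 mm high along y, a flat steel shutter that slides between them, and a notched aluminium rest on each side of the window.
- rest_mid (a point): point fixed on the lamp, 116 mm above the bench, where the post's centre lies when its end cubes sit in both rests; axes as lamp_box, post along x. The rests are centred 59 mm either side of it in x, each 26 mm long in x; seat 24 mm above the deck; notch open upward and along x, 30 mm wide in y, 14 mm deep, walls 8 mm thick.
- shutter (a joint): travel of the shutter along lamp_box's +y (m): 0 shut, 0.03 half open, 0.06 fully open. A spring pulls it shut with about 4 N when shut, 10 N at half, 16 N fully open, plus 0.5 N of friction; nothing latches it. Black ticks on both rails show shut, half and full; a black line across the shutter at its grip points to them.
- shutter_grip (a point): point on the axis of the shutter's grip, an upright round steel post 16 mm in diameter standing 46 mm up from the shutter plate (plate top 86 mm, grip top 132 mm above the bench); the point is 18 mm below its top. Moves with the shutter; when shut it lies 100 mm from rest_mid along lamp_box's +y.
- gate_model: finished orange and black model gate, 134 mm wide, 129 mm high, standing loose beyond the work. Leave alone. Origin: centre of its underside.
- ink_jar: small white lidded jar, 52 mm in diameter, 60 mm high, loose. Leave alone. Origin: centre of its underside.
- card_stack: stack of blank cards, 95 x 60 x 20 mm, loose. Leave alone. Origin: centre of its underside.

How it is judged:
On the way, in this order (a step that is already met when the one before it is completed fails the run):
1. the long post is lifted out of the crate in the gripper (height (world z) of post_mid above 0.08 m and contact force between the fingers and post above 1 N), for 0.1 s.
2. the post lies in both rests, let go, with the shutter still shut (x of post_mid in the frame of rest_mid between -0.012 and 0.012 m and y of post_mid in the frame of rest_mid between -0.006 and 0.006 m and z of post_mid in the frame of rest_mid between -0.005 and 0.005 m and angle between the x axis of post and the x axis of lamp_box, either way round below 0.12 rad and contact force between the fingers and post below 0.3 N and value of joint shutter below 0.006 m), for 0.2 s.
At the end, for the whole second after the job is handed in: The post lies at rest in both notches, untouched by the fingers (its centre within 12 mm along, 6 mm across and 5 mm in height of rest_mid, within 0.12 rad of the rests' line), and the fingers hold the shutter still at 30 mm of its 60 mm travel, within 6 mm, pressing on it with more than 4 N (x of post_mid in the frame of rest_mid between -0.012 and 0.012 m and y of post_mid in the frame of rest_mid between -0.006 and 0.006 m and z of post_mid in the frame of rest_mid between -0.005 and 0.005 m and angle between the x axis of post and the x axis of lamp_box, either way round below 0.12 rad and contact force between the fingers and post below 0.3 N and value of joint shutter between 0.024 and 0.036 m and velocity of joint shutter between -0.01 and 0.01 m/s and contact force between the fingers and lamp_box above 4 N and linear speed of post below 0.02 m/s); the arm keeps its last pose, push and grip.
It fails at once if the shutter is opened past three quarters (45 mm) (value of joint shutter above 0.045 m).
It fails at once if another part is taken out of the crate (height (world z) of any of short_post, square_bar, plaque, block0, block1, block2 above 0.06 m).
It fails at once if the model gate, jar or cards are knocked about (distance of any of gate_model, ink_jar, card_stack from where it was at the start of the episode above 0.03 m).
It also fails if it takes over 51 s, if anything falls off the work surface, if the arm or the gripper's body presses on something with over 40 N, if the wrist force passes 120 N, or if a joint passes its speed limit or range.

## Working session

There is one attempt and no reset: what is moved stays moved. The work goes in short steps, each a Python script; the robot and the scene stay as the last script left them, time stands still between calls to the robot, and variables do not carry over. Pictures are saved under pics/ and viewed, about 8 in all and at most 12, crops included, and the job is handed in when it is done.

```bash
mkdir -p pics; cat > h.py <<'E'
import numpy as np, cv2
from rig import env
def cam(n):
    c=env.read_camera(n); c['K']=np.array([[c['fx'],0,c['cx']],[0,c['fy'],c['cy']],[0,0,1]]); c['D']=np.array(c['distortion'],float); c['R']=np.array(c['R']);c['t']=np.array(c['t']); return c
def ray(c,uv):
    p=cv2.undistortPoints(np.array(uv,float).reshape(-1,1,2),c['K'],c['D']).reshape(-1,2)
    d=np.c_[p,np.ones(len(p))]@c['R']; return -c['R'].T@c['t'],d
def plane(c,uv,z):
    o,d=ray(c,uv); return o+d*((z-o[2])/d[:,2])[:,None]
def proj(c,X): return cv2.projectPoints(np.array(X,float).reshape(-1,1,3),cv2.Rodrigues(c['R'])[0],c['t'],c['K'],c['D'])[0].reshape(-1,2)
E
python3 - <<'E'
from h import *
for n in('top','side'):
    c=cam(n); cv2.imwrite(f'pics/{n}0.png',c['pixels']); print(n,-c['R'].T@c['t'],c['R'].round(2).tolist(),c['fx'])
print(env.get_time_s(),env.get_ee_rot())
E
```

```text
top [0.35080295 0.00874497 1.44914502] [[-0.02, -1.0, 0.0], [-0.98, 0.02, -0.2], [0.2, -0.01, -0.98]] 509.85324919051624
side [0.39998915 0.80959027 0.65395105] [[-0.97, -0.26, 0.02], [-0.16, 0.55, -0.82], [0.2, -0.8, -0.57]] 368.62646055811007
0.1 [-3.14125337e+00  1.56182385e-03  1.23898557e+00]
```

View pics/top0.png

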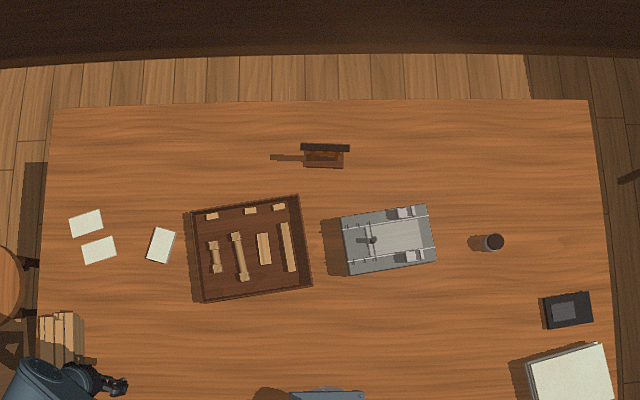

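View pics/side0.png

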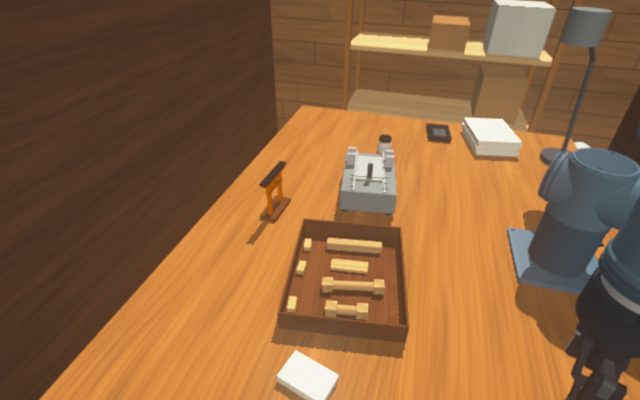

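The top view shows the crate at about (248,248) and the long waisted post at about (240,257). The lamp is at about (388,240), with its grip at (373,240), so the lamp's +y runs roughly along world +y. I'll zoom in for the details.

```bash
python3 - <<'E'
import cv2,numpy as np
t=cv2.imread('pics/top0.png')
a=cv2.resize(t[220:290,205:260],None,fx=7,fy=7,interpolation=2)
b=cv2.resize(t[198:282,335:442],None,fx=7,fy=7,interpolation=2)
cv2.imwrite('pics/zt.png',b)
s=cv2.imread('pics/side0.png')
l=cv2.resize(s[135:215,330:405],None,fx=5,fy=5,interpolation=2)
l=np.vstack([l,np.zeros((490-400,375,3),np.uint8)])
cv2.imwrite('pics/z2.png',np.hstack([a,l]))
E
```

```text
(no output)
```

View pics/zt.png

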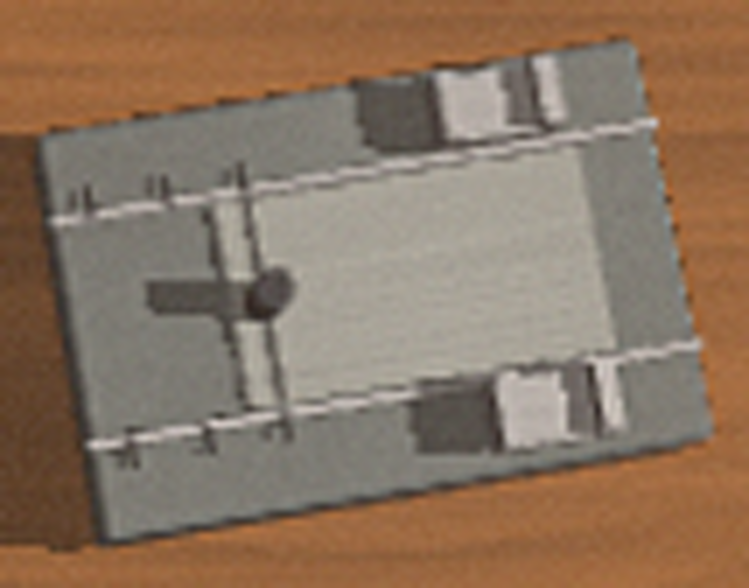

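View pics/z2.png

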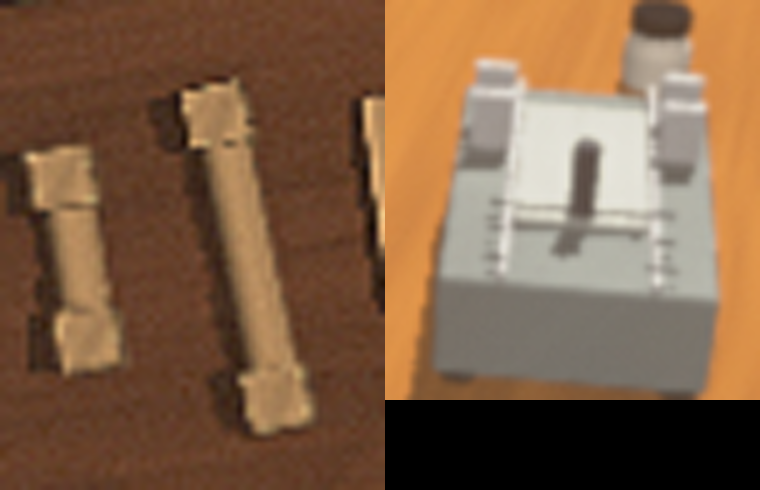

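```bash
python3 - <<'E'
from h import *
c=cam('top')
def zt(p,o): return (np.array(p,float)+.5)/7-.5+np.array(o)
C=plane(c,zt([(40,135),(632,40),(712,437),(103,545)],(335,198)),.08)
print('deck',C.round(4).tolist(), 'sides',[np.linalg.norm(C[i]-C[(i+1)%4]).round(4) for i in range(4)])
m=C.mean(0); yv=(C[0]-C[1])+(C[3]-C[2]); xv=(C[0]-C[3])+(C[1]-C[2])
print('yaw est',np.arctan2(-yv[0],yv[1]),np.arctan2(xv[1],xv[0]),m)
yaw=.67*np.arctan2(-yv[0],yv[1])+.33*np.arctan2(xv[1],xv[0])
Y=np.array([-np.sin(yaw),np.cos(yaw)]);X=np.array([np.cos(yaw),np.sin(yaw)])
print('rest by box',m[:2]-.055*Y,'grip by box',m[:2]+.045*Y)
print('grip top seen',plane(c,zt([(270,288)],(335,198)),.132))
# notch walls: bright tops (z .118): left wall top & right wall top
W=plane(c,zt([(470,105),(553,90),(535,408),(608,395)],(335,198)),.118);print('walls',W.round(4).tolist(),W.mean(0))
P=plane(c,zt([(215,115),(277,398)],(205,220)),.029);d=P[0]-P[1]
print('post',P.mean(0),'yaw',np.arctan2(d[1],d[0]),np.linalg.norm(d))
# post by mask
g=cv2.cvtColor(c['pixels'],cv2.COLOR_BGR2GRAY);mk=(g[222:290,228:255]>115).astype(np.uint8)
n,l,s,ce=cv2.connectedComponentsWithStats(mk);i=1+s[1:,4].argmax();print(s[i],plane(c,[ce[i]+[228,222]],.027))
s=cam('side')
for nm,xyz in dict(grip=[*(m[:2]+.045*Y),.132],rest=[*(m[:2]-.055*Y),.116],post=[*P.mean(0)[:2],.027]).items(): print(nm,proj(s,xyz))
E
```

```text
deck [[0.5746, -0.047, 0.08], [0.6076, -0.281, 0.08], [0.4512, -0.3035, 0.08], [0.4158, -0.067, 0.08]] sides [np.float64(0.2363), np.float64(0.158), np.float64(0.2391), np.float64(0.1601)]
yaw est 0.14449727829417608 0.13401331621009066 [ 0.51232506 -0.17463389  0.08      ]
rest by box [ 0.52005644 -0.22908778] grip by box [ 0.50599939 -0.13008071]
grip top seen [[ 0.50684458 -0.1289085   0.132     ]]
walls [[0.5766, -0.2093, 0.118], [0.5818, -0.2414, 0.118], [0.4611, -0.2283, 0.118], [0.4652, -0.2562, 0.118]] [ 0.52117896 -0.23378433  0.118     ]
post [0.47712817 0.2344889  0.029     ] yaw 0.22355736248699618 0.11628658038906309
[  3   9  19  51 315] [[0.47657738 0.2332708  0.027     ]]
grip [[370.5063648  162.77693204]]
rest [[370.70933445 151.78344233]]
post [[352.86810755 281.41100552]]
```

```bash
python3 - <<'E'
from h import *
env.reach([0.477,0.234,0.14],[np.pi,0,1.79])
print(env.get_joint_positions(),env.get_position())
for p,y in(([.520,-.229,.2],1.71),([.52,-.229,.09],1.71),([.506,-.13,.1],1.71),([.477,.234,.008],1.79)): print(env.inverse_kinematics(p,[np.pi,0,y]))
env.gripper_to(.040,force=40); print(env.get_gripper_width(),env.get_time_s())
s=cam('side');c=cam('top')
a=cv2.resize(s['pixels'][215:335,270:410],None,fx=4,fy=4,interpolation=2)
b=cv2.resize(c['pixels'][195:305,185:315],None,fx=4,fy=4,interpolation=2)[:480,:240+0]
o=np.zeros((480,800,3),np.uint8);o[:,:560]=a;o[:440,560:]=b[:440,:240];cv2.imwrite('pics/hov.png',o)
# projected predicted cube centres (top-face) in side
d=np.array([np.cos(.2236),np.sin(.2236)])*.058
for k in(1,-1): print(proj(s,[*(np.array([.477,.234])+k*d),.029]))
E
```

```text
[ 2.47112335e-01  3.05321480e-01  1.70854697e+00  3.75332591e-04
  1.12746164e+00 -1.54334068e+00] [0.47678077 0.23467174 0.14020666]
[-0.61109146  0.31338986  1.5382116   0.          1.28999119 -2.32109146]
[-0.61109146  0.42140476  1.67317756  0.          1.04701034 -2.32109146]
[-0.46518581  0.33777373  1.77631405  0.          1.02750488 -2.17518581]
[ 2.45986910e-01  4.81561427e-01  1.83468938e+00 -4.44089210e-16
  8.25341846e-01 -1.54401309e+00]
0.039705230527342913 2.2667
[[327.30278417 279.56487997]]
[[378.79827295 281.73391076]]
```

View pics/hov.png

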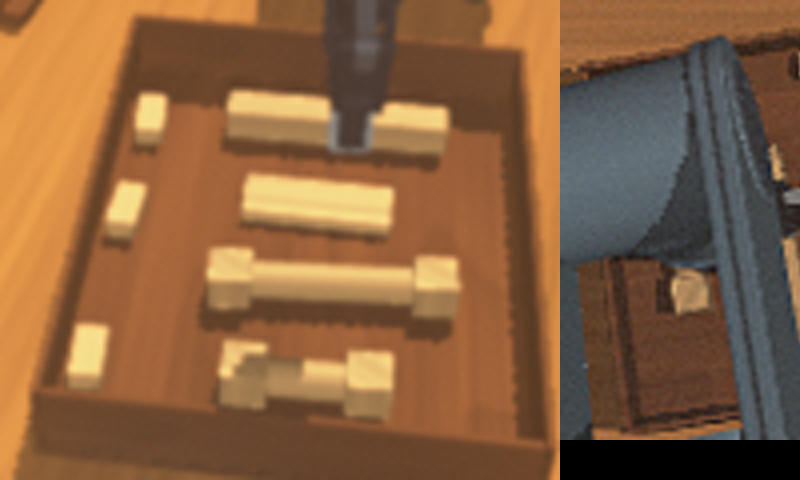

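In the side view the long post's cube tops are at about (328,280) and (379,282). That matches the positions projected from the top view to within 1 px, so I'm grasping.

```bash
python3 - <<'E'
from h import *
o=[np.pi,0,.2236+np.pi/2]
env.servo_line([.477,.234,.05],o)
print(env.servo_line([.477,.234,.009],o,velocity=.06,f_stop=6),env.get_position(),env.get_wrist_force())
env.gripper_to(.0,force=40); print(env.get_gripper_width(),env.get_wrist_force())
env.servo_line([.477,.234,.20],o,velocity=.12); env.hold(.2)
print(env.get_gripper_width(),env.get_wrist_force(),env.get_time_s())
s=cam('side');cv2.imwrite('pics/lift.png',cv2.resize(s['pixels'][135:335,270:470],None,fx=3,fy=3))
E
```

```text
False [0.47713614 0.23404127 0.00900852] [ 0.05416891 -0.21940469  0.64370818]
0.018197767841307947 [1.22313874 0.33866418 3.28644323]
0.018246561097778367 [ 1.16120893 -0.05697349 -0.23501358] 6.2083
```

View pics/lift.png

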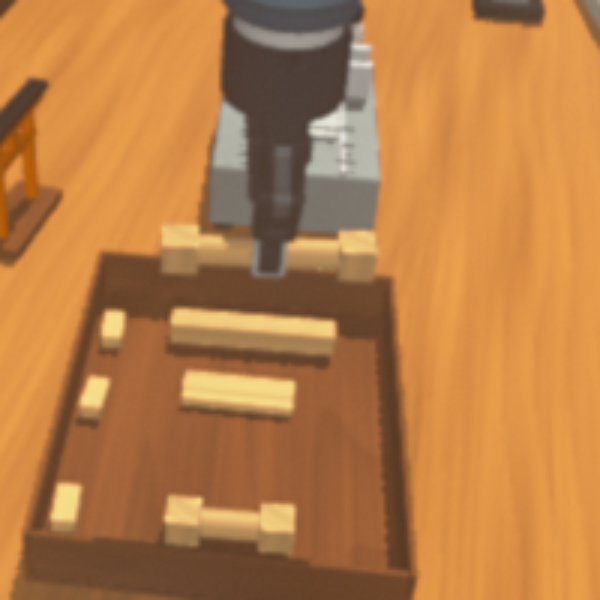

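The post is lifted level and gripped at its middle, with the cubes at crop (180,250) and (357,255). Next I carry it above the rests and look once before lowering.

```bash
python3 - <<'E'
from h import *
s=cam('side')
p=env.get_position(); d=np.array([np.cos(.2236),np.sin(.2236),0]); m=np.array([p[0],p[1],p[2]+.008])
n=np.array([-d[1],d[0],0])*.012
for k in (58,-58): print('cube front face pred crop',(proj(s,m+d*k/1000+n)-[270,135])*3)
env.reach([.5205,-.2293,.2],[np.pi,0,.141+np.pi/2])
env.servo_line([.5205,-.2293,.150],velocity=.12)
env.hold(.2)
print(env.get_position(),env.get_ee_rot(),env.get_time_s())
s=cam('side');c=cam('top')
a=cv2.resize(s['pixels'][110:220,325:415],None,fx=5,fy=5,interpolation=2)
b=cv2.resize(c['pixels'][195:285,345:445],None,fx=3,fy=3,interpolation=2)
o=np.zeros((550,760,3),np.uint8);o[:,:450]=a;o[:270,450:750]=b;cv2.imwrite('pics/above.png',o)
E
```

```text
cube front face pred crop [[177.75549218 256.59349585]]
cube front face pred crop [[356.324449   263.66009228]]
[ 0.52111683 -0.22956767  0.15105015] [3.14016591e+00 1.35505596e-03 1.71202225e+00] 8.775
```

View pics/above.png

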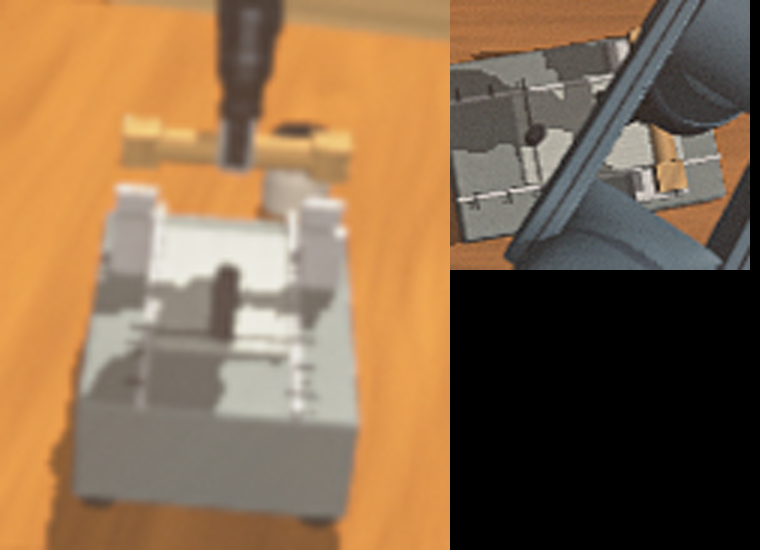

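The post hangs above the rests, with the cubes at crop (140,142) and (330,155) and the rests at (137,190) and (322,205). It is aligned, so I'm lowering it until it touches.

```bash
python3 - <<'E'
from h import *
env.servo_line([.5205,-.2293,.120],velocity=.08)
print(env.servo_line([.5205,-.2293,.104],velocity=.025,f_stop=4),env.get_position(),env.get_wrist_force(),env.get_gripper_width())
E
```

```text
True [ 0.52061163 -0.22937334  0.10856936] [-0.48356603  0.04041628  4.51217372] 0.018762403710077917
```

It touched at z = 0.1086, where seating was expected at about 0.108. I'm releasing, retreating and checking.

```bash
python3 - <<'E'
from h import *
env.gripper_to(.040,force=60); env.hold(.3)
env.servo_line([.5205,-.2293,.19],velocity=.12)
o=[np.pi,0,.141+np.pi/2]
env.reach([.46,-.02,.22],o)   # clear of the top camera's line
s=cam('side');c=cam('top');print(env.get_time_s())
b=cv2.resize(c['pixels'][195:285,335:445],None,fx=5,fy=5,interpolation=2)
a=cv2.resize(s['pixels'][135:215,345:400],None,fx=4,fy=4,interpolation=2)
im=np.zeros((450,780,3),np.uint8);im[:,:550]=b;im[:320,550:770]=a;cv2.imwrite('pics/placed.png',im)
E
```

```text
12.3583
```

View pics/placed.png

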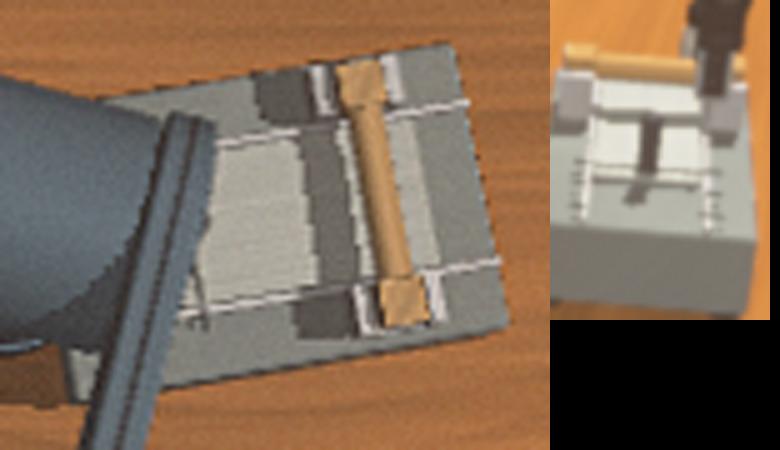

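The post sits in both notches, with its cubes at crop (360,85) and (404,300), and the shutter is still shut. Now the shutter grip.

```bash
python3 - <<'E'
from h import *
c=cam('top')
P=plane(c,(np.array([(360,85),(404,300)])+.5)/5-.5+[335,195],.128);print('post ctr',P.mean(0),np.arctan2(*(P[0]-P[1])[1::-1]))
o=[np.pi,0,.141+np.pi/2]; g=np.array([.5063,-.1293]); Y=np.array([-np.sin(.141),np.cos(.141)])
env.reach([*g,.19],o); env.servo_line([*g,.15],o,velocity=.1)
print(env.servo_line([*g,.098],o,velocity=.06,f_stop=6),env.get_position())
env.gripper_to(0,force=80); print(env.get_gripper_width(),env.get_wrist_force(),env.get_position())
for k in (.01,.02,.03):
    env.servo_line([*(g+k*Y),.098],o,velocity=.03); print((np.array(env.get_position())[:2]-g)@Y,env.get_wrist_force(),env.get_gripper_width())
env.hold(.3);s=cam('side');c=cam('top');print(env.get_time_s())
b=cv2.resize(c['pixels'][195:285,335:445],None,fx=4,fy=4,interpolation=2)
a=cv2.resize(s['pixels'][140:210,335:400],None,fx=5,fy=5,interpolation=2)
im=np.zeros((360,780,3),np.uint8);im[:,:440]=b;im[:350,440:765]=a;cv2.imwrite('pics/shut.png',im)
E
```

```text
post ctr [ 0.52024837 -0.22949948  0.128     ] 0.1522749721849142
False [ 0.50661354 -0.12944885  0.09829045]
0.013500429831492909 [-0.32100719 -2.13701904  2.76572479] [ 0.50669562 -0.12985191  0.09864538]
0.008822157151438456 [-1.81337501 -6.78654562  3.77804929] 0.013941357763881267
0.018321182360023884 [-2.0579573  -7.98701848  4.06897932] 0.013592417341638819
0.02784921438526796 [-1.08578968 -9.07803168  2.74957519] 0.013606233569914621
16.7333
```

View pics/shut.png

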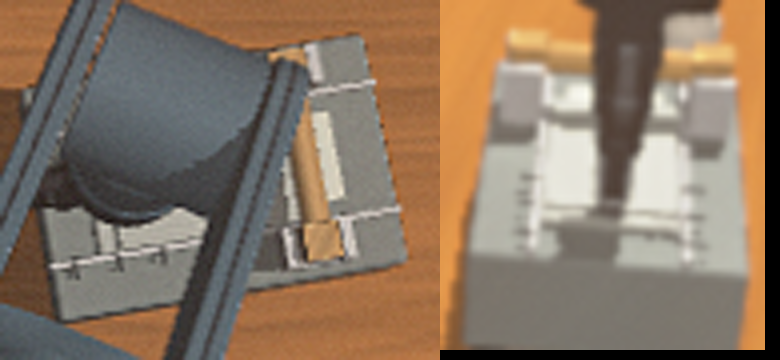

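```bash
python3 - <<'E'
from h import *
s=cam('side');g=cv2.cvtColor(s['pixels'],cv2.COLOR_BGR2GRAY).astype(np.float32)
X=np.array([np.cos(.141),np.sin(.141)]);Y=np.array([-X[1],X[0]]);r=np.array([.5203,-.2294])+.1*Y
t=np.arange(-.010,.072,.002)
def prof(x,z):
    q=proj(s,[[*(r+x*X+k*Y),z] for k in t]).astype(np.float32)
    return cv2.remap(g,q[:,0].reshape(1,-1),q[:,1].reshape(1,-1),1)[0].astype(int)
print('t',(t*1000).round().astype(int).tolist())
for nm,xs,z in(('line',(-.03,-.024,.024,.03),.086),('ticks',(-.052,-.048,-.044,.044,.048,.052),.080)):
    for x in xs: print(nm,x,prof(x,z).tolist())
E
```

```text
t [-10, -8, -6, -4, -2, 0, 2, 4, 6, 8, 10, 12, 14, 16, 18, 20, 22, 24, 26, 28, 30, 32, 34, 36, 38, 40, 42, 44, 46, 48, 50, 52, 54, 56, 58, 60, 62, 64, 66, 68, 70]
line -0.03 [230, 230, 230, 230, 230, 230, 230, 230, 229, 229, 229, 229, 229, 230, 229, 227, 226, 217, 209, 202, 199, 196, 198, 205, 213, 206, 196, 185, 168, 152, 143, 142, 141, 151, 163, 174, 179, 184, 186, 186, 186]
line -0.024 [229, 229, 229, 229, 229, 229, 229, 229, 230, 229, 229, 229, 229, 229, 229, 227, 224, 217, 204, 190, 192, 196, 201, 209, 215, 216, 203, 191, 175, 156, 138, 138, 138, 142, 155, 167, 174, 180, 186, 186, 186]
line 0.024 [228, 228, 228, 228, 228, 228, 228, 228, 228, 228, 228, 228, 228, 229, 229, 228, 226, 223, 215, 204, 192, 194, 198, 202, 192, 182, 171, 159, 147, 138, 129, 120, 116, 112, 109, 109, 109, 109, 109, 109, 110]
line 0.03 [228, 228, 228, 229, 229, 229, 229, 229, 229, 229, 229, 229, 230, 230, 230, 230, 226, 223, 218, 206, 192, 188, 197, 207, 208, 204, 201, 185, 171, 155, 142, 129, 123, 126, 128, 132, 135, 140, 144, 148, 153]
ticks -0.052 [155, 154, 160, 167, 173, 177, 181, 183, 184, 184, 182, 
[... 541 characters left out ...]
, 195, 206, 217, 220, 220, 219, 203, 187, 173]
ticks 0.044 [199, 206, 212, 217, 219, 221, 223, 223, 223, 221, 219, 217, 214, 210, 207, 207, 209, 212, 214, 216, 219, 219, 220, 221, 221, 222, 220, 218, 215, 207, 198, 196, 202, 210, 213, 214, 214, 204, 194, 182, 171]
ticks 0.048 [156, 165, 173, 181, 182, 183, 184, 181, 178, 176, 176, 178, 176, 169, 161, 163, 170, 176, 181, 185, 188, 185, 182, 181, 182, 184, 182, 175, 168, 159, 150, 145, 153, 162, 169, 173, 177, 172, 165, 158, 157]
ticks 0.052 [147, 149, 158, 166, 169, 170, 171, 166, 158, 150, 152, 154, 156, 152, 148, 147, 155, 162, 168, 171, 173, 172, 168, 165, 166, 168, 168, 164, 160, 156, 151, 146, 152, 160, 168, 170, 172, 169, 164, 159, 160]
```

In the side view the shutter's line is at about 30.5 mm and the half tick at about 31 mm once corrected for rail height. The TCP travel of 28 mm and the roughly 9 N load agree with that. I'm handing in while holding.

```bash
python3 - <<'E'
from h import *
print(env.get_position(),env.get_wrist_force(),env.get_joint_velocities(),env.get_gripper_width(),env.get_time_s())
env.sign_off()
E
```

```text
[ 0.50265445 -0.10181333  0.09861982] [ -2.15165819 -10.01857211   2.16176395] [-0.00080647 -0.00028817  0.00058464 -0.00188247  0.0009116   0.00050494] 0.013867037117481135 16.7833
the job is handed in; nothing more can be done
```

The long post was lifted out of the crate, laid in both rests with the shutter shut, and released. I then gripped the shutter and slid it to half open, and handed in at 16.8 s while still holding it there. The hand-in reports no verdict.

**Post:** the last check put its centre about 0.3 mm from the estimated rest centre. Its yaw was 0.15 rad, against about 0.14 rad for the lamp.

**Shutter:** the estimates of its travel differed slightly, but all fall inside the 24–36 mm band.

| Source | Reading |
|---|---|
| Camera, shutter line | about 30.5 mm (individual samples 28–32 mm) |
| Half tick in the same picture | about 31 mm |
| TCP travel | 27.8 mm, short of the 30 mm commanded because the arm lags under load |
| Wrist force | 9–10 N along the slide, consistent with half open |

**Other checks:** the gripper width read 13.5–13.9 mm on the 16 mm grip (and about 18 mm on the 20 mm waist), so that reading runs about 2 mm low. I did not check the model gate, jar or cards again at the end. The arm's path did not go near them.

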